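# Gauge the cavity of a plaster mould

## Robot

A 6-joint arm with a two-finger parallel gripper is mounted at the origin on the work surface. World frame = base frame: x ahead of the robot, y to its left, z up, the work surface at z = 0. Lengths are in m, angles in degrees, forces in N, time in s.
With the tool pointing down it reaches from about 0.275 to 0.725 m from the base axis. Payload 5.6 kg.
Tool frame: the origin (TCP) lies at the very end of the fingers, on their centre line; the grasp point (between the pads) lies 19 mm behind it; z points along the fingers, y is the line along which they close (so a half turn about z gives the same grasp; the last joint's range is limited). The gripper opens to 85 mm and grips with 20 to 120 N. Pads are 22 mm wide; open, the fingers measure 114 mm over their backs; the gripper's body (76 mm by 85 mm) begins 54 mm behind the grasp point. The pads swing forward as they close: fully open they stand 13 mm farther back than shut.
Start: joints at [16.306, 14.616, 6.199, 0, -81.583, -16.306], TCP at [0.55, 0, 0.231] pointing down, gripper open.
Joint ranges: [-168.99, 168.99], [-69.2, 112.95], [-62.41, 85.93], [-164.36, 98.24], [-168.68, -3.75], [-174.98, 174.98]. Speed limits (degrees/s): [147.25, 147.25, 180, 180, 180, 180].

## Interface

Orientations are given as a 3x3 rotation matrix whose columns are the frame's x, y, z axes.
In Python, from plant import bot gives the robot as it stands. The module is installed in compiled form; this text tells all that it offers.
- The arm moves only by the tool jog_arm, never from a script. Its argument "commands" is a list of rows, each a list of 5 numbers: the shift along the tool's x, y, z in m, then the turn about the tool's z in degrees, then the opening, from 0 (shut) to 1 (fully open). In form: [[tx, ty, tz, roll, grip], ...]. A call has 1 to 10 rows; each row is the pose to reach, as a shift and turn from the pose commanded when the call began, along the tool's axes at that moment; what a row does not reach only later rows make up. A row lasts 1/10 s, in which the tool goes at most 50 mm and 8.59 degrees, less where a joint would pass 70% of its speed; a pose out of reach is approached as far as the arm can. A call with a gripper value outside its range is refused whole. The fingers move at their own pace and stop on an object; "newtons" is the grip in N (left out, the last holds). Time passes only in rows, so rows that repeat a pose let the fingers close. It gives the time, the measured TCP pose, the force, the opening and the grip force at its end, in the units of the state.
- bot.get_obs(): the state, without advancing time (a new reading comes with each control period).
- bot.grab_frame(name): name is "scene" or "side" or "wrist"; returns the picture (384x512x3 uint8, red, green, blue); there is no depth.
- bot.camera_model(name): a dict with "fx", "fy", "cx", "cy" (pixels), "rvec" (rotation vector, rad) and "tvec" (3), from world to camera coordinates, as OpenCV has them. Camera axes: x right, y down, z forward; pixel columns grow to the right and rows downward; lengths in m; the calibration is good to about 2 mm. A picture is of the moment at which its call begins: read the wrist's pose just before it. camera_model takes no time and is no camera call; for the wrist camera it gives the pose at the moment of the call.
- bot.sign_off(): hands the job in; it is judged then, once.
Trained networks look in the newest picture that a camera, given by its name, has taken for a name from the list of things; names that differ only in an ending like _2 or _b are one class to them, and where a whole thing is asked for, a point or a joint stands for the part that bears it (a point fixed in the world has none). Each returns a list of dicts, best first, with "conf" (0 to 1); they miss things now and then, are a little off and sometimes report something else, mostly with a low value. They report only what shows in the picture. A call takes as long as a camera call. They do not tell look-alikes from the thing itself.
- bot.boxes_of(camera, target): "location" ([column, row] in pixels, amid what is visible of it).
- bot.silhouettes(camera, target): "region" (384x512 bool, what is visible of it) and "location" ([column, row] in pixels, amid what is visible of it).
The state is a dict: "time": time; "q": joint angles; "qvel": joint speeds; "effort": joint torques, N m; "tool_pos": TCP position; "ee_rot": TCP orientation; "wrist_force": force on the tool from outside, world axes, zero at the start; "ft_torque": the same for the moment, N m; "gripper_width": opening from 0.0 (shut) to 1.0 (fully open); "gripper_force": force on a finger pad.
Only numpy, scipy, OpenCV 4.12 (cv2) and the standard library are available. Lean on these libraries where they do the work, as an engineer would, in place of code of your own. Each camera call takes 0.05 s, during which the arm holds its last target. There are 200 camera calls.

## Task

Check how deep the round cavity in the plaster mould is: pick up the tall steel depth rod by its wooden grip, lower it gently into the round hole until its foot bottoms, and leave it standing there upright so that the depth can be read off its rings. Leave the short wooden tamper standing where it is; the other mould, with the square pocket, is not wanted.

Things in the scene. Friction and masses are not known exactly. Their poses are not given: they have to be found in the camera images.
- rod_grip (a point): Centre of the wooden grip of the loose depth rod (165 mm tall, 0.2 kg), which stands upright on the table: flat steel foot 32 mm across, 10 mm thick; steel stem 10 mm thick with dark rings every 10 mm; on top a round grip 26 mm across, 50 mm long. The point is on the axis, 140 mm above the foot's underside, 25 mm below the top; z up the rod. It stands by itself; yaw is of no matter.
- mould: Plaster mould with the round cavity: fixed block 150 x 150 x 95 mm, small domes 9 mm high at its top corners. The round hole, 60 mm across, straight-sided, is in the middle of the top. Origin: centre of the underside, on the table, on the hole's axis; z up, top at 95 mm. A like mould with a 60 mm square pocket stands on the other side; which is left varies.
- bore_floor: Flat plaster bottom of the round cavity, fixed. Origin: centre of its upper face, where the rod's foot must stand; z up. It lies 50 to 75 mm below the mould's top, differing each time. With the foot bottomed, rod_grip is 140 mm above this point.
- tamper_center (a point): Bystander: loose short tamper, all wood, 87 mm tall, standing on the table: round foot 52 mm across, 28 mm thick, handle 26 mm across. The point is on its axis, 43 mm above the table. It and the rod stand between the two moulds, one nearer the robot, one farther; which is which varies.
Mind the look-alikes: they are no part of the job. Leave any red or yellow look-alike of the part that bears rod_grip alone.

How it is judged (in metres and radians):
On the way, in this order (a step that is already met when the one before it is completed fails the run):
1. the rod is held and lifted, its foot at least 50 mm off the table (height (world z) of rod_grip above 0.19 m and contact force between the fingers and rod above 0.5 N), for 0.1 s.
2. still held, the rod's foot has come down to the bottom of the round hole (within 6 mm) (z of rod_grip in the frame of bore_floor below 0.146 m and horizontal distance between rod_grip and bore_floor below 0.03 m and angle between rod_grip's own z axis and vertical below 0.2 rad and contact force between the fingers and rod above 0.5 N), for 0.1 s.
At the end, for the whole second after the job is handed in: The rod stands released and at rest in the round hole, its foot on the bottom (rod_grip 130 to 145 mm above bore_floor), its grip within 30 mm of the hole's axis and upright to within 0.2 rad (z of rod_grip in the frame of bore_floor between 0.13 and 0.145 m and horizontal distance between rod_grip and bore_floor below 0.03 m and angle between rod_grip's own z axis and vertical below 0.2 rad and linear speed of rod below 0.02 m/s); the robot touches nothing.
It fails at once if the tamper is moved by more than 40 mm or tipped (distance of tamper_center from where it was at the start of the episode above 0.04 m or angle between tamper_center's own z axis and vertical above 0.5 rad).
It fails at once if the rod is rammed against the cavity's bottom or the mould with more than 60 N (contact force between rod and bore_floor above 60 N or contact force between rod and mould above 60 N).
It also fails if it takes over 35 s, if anything falls off the work surface, if the arm or the gripper's body presses on something with over 40 N, if the wrist force passes 120 N, or if a joint passes its speed limit or range.

## Working session

There is one attempt and no reset: what is moved stays moved. The work goes in short steps, Python scripts to look and compute and a tool call to move; the robot and the scene stay as the last step left them, time stands still between calls to the robot, and variables do not carry over. Pictures are saved under pics/ and viewed, at most 10 in all, crops included, and the job is handed in when it is done.

Besides the shell and the picture viewer there is one more tool, called as name(argument=value, ...), one argument or row to a line, values as JSON. jog_arm: Moves the arm, as the interface text tells. Its arguments: {"type":"object","properties":{"commands":{"type":"array","items":{"type":"array","items":{"type":"number"}}},"newtons":{"type":"number"}},"required":["commands"]}

```bash
mkdir -p pics
cat > h.py <<'E'
import numpy as np,cv2
from plant import bot
def cam(n):
    m=bot.camera_model(n);K=np.array([[m['fx'],0,m['cx']],[0,m['fy'],m['cy']],[0,0,1.]])
    return K,cv2.Rodrigues(np.array(m['rvec'],float))[0],np.array(m['tvec'],float).ravel()
def ray(c,px):
    K,R,t=c;return -R.T@t, R.T@np.linalg.solve(K,[px[0],px[1],1.])
def onz(c,px,z):
    o,d=ray(c,px);return o+d*(z-o[2])/d[2]
def proj(c,p):
    K,R,t=c;q=K@(R@np.array(p,float)+t);return q[:2]/q[2]
def save(n,im): cv2.imwrite(n,cv2.cvtColor(im,cv2.COLOR_RGB2BGR))
E
python3 - <<'E'
from h import *
o=bot.get_obs();print(o['time'],o['tool_pos'],o['ee_rot'])
ims=[]
for n in ['scene','side']:
    c=cam(n);im=bot.grab_frame(n);print(n,'cam at',ray(c,(0,0))[0].round(3))
    for t in ['rod_grip','mould','bore_floor','tamper_center']:
        for d in bot.boxes_of(n,t)[:3]:
            z={'rod_grip':.1,'mould':.06,'bore_floor':.033,'tamper_center':.043}[t]
            print(t,round(d['conf'],2),np.round(d['location'],1),onz(c,d['location'],z).round(3))
    save(f'pics/{n}0.png',im)
E
```

```text
0.0 [5.49493357e-01 6.77982857e-05 2.30363658e-01] [[-8.50160155e-05 -9.99998100e-01 -1.94749976e-03]
 [-9.99999995e-01  8.50985777e-05 -4.23111458e-05]
 [ 4.24767949e-05  1.94749615e-03 -9.99998103e-01]]
scene cam at [0.993 0.13  0.872]
rod_grip 0.87 [321.2 165.9] [0.416 0.108 0.1  ]
rod_grip 0.78 [251.3 201.2] [ 0.545 -0.006  0.1  ]
rod_grip 0.69 [286.7 176.5] [0.465 0.045 0.1  ]
mould 0.57 [359.1 266.8] [0.599 0.231 0.06 ]
bore_floor 0.72 [360.8 259.6] [0.569 0.235 0.033]
tamper_center 0.59 [240.9 245.8] [ 0.619 -0.004  0.043]
side cam at [ 0.012 -0.534  0.847]
rod_grip 0.75 [216.  202.8] [0.479 0.045 0.1  ]
rod_grip 0.72 [242.7 201.9] [0.522 0.002 0.1  ]
rod_grip 0.72 [225.4 222.8] [ 0.45  -0.015  0.1  ]
mould 0.27 [271.1 204.7] [ 0.589 -0.026  0.06 ]
tamper_center 0.74 [270.  208.6] [ 0.59  -0.022  0.043]
```

View pics/scene0.png

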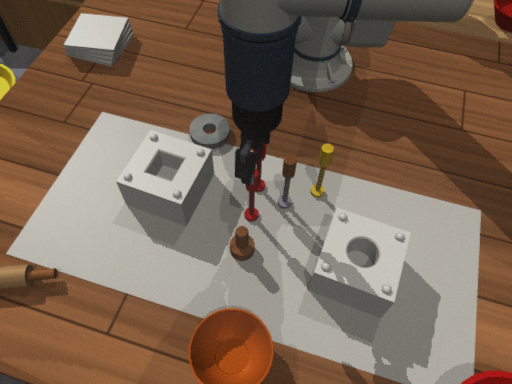

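View pics/side0.png

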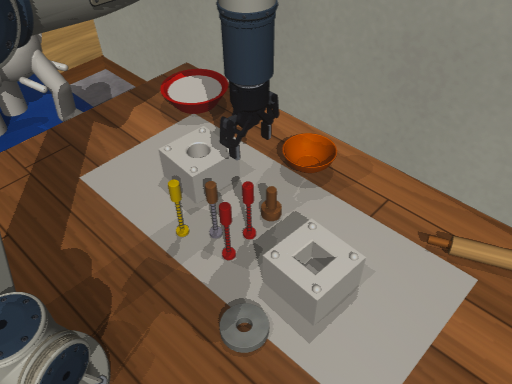

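The scene view shows the wooden-grip rod at grip ≈(289,168), foot ≈(285,202). It has a yellow look-alike to its right (grip 326,155) and two red ones to its left (feet 258,186 and 252,215). The round mould is at right, with its hole at (362,252), and the tamper is at (241,245). In the side view the rod's grip is at (210,190) and its foot at (215,233).

Run:
```python
from h import *
S,D=cam('scene'),cam('side')
def tri(a,b):
    P=[c[0]@np.c_[c[1],c[2]] for c in (S,D)]
    X=cv2.triangulatePoints(*P,np.array(a,float).reshape(2,1),np.array(b,float).reshape(2,1));return (X[:3]/X[3]).ravel().round(4)
print('rod grip',tri((289,168),(211,192)))
bot.grab_frame('scene')
for d in bot.silhouettes('scene','rod_grip'):
    r=d['region'];ys,xs=np.nonzero(r);b=ys>ys.max()-8
    print('sc',round(d['conf'],2),np.round(d['location']),r.sum(),ys.min(),ys.max(),'foot',onz(S,(xs[b].mean(),ys[b].mean()),.006).round(3))
bot.grab_frame('side')
for d in bot.silhouettes('side','rod_grip'):
    r=d['region'];ys,xs=np.nonzero(r);b=ys>ys.max()-9
    print('sd',round(d['conf'],2),np.round(d['location']),r.sum(),ys.min(),ys.max(),'foot',onz(D,(xs[b].mean(),ys[b].mean()),.006).round(3))
for n,f in dict(steel=((285,202),(215,232)),yel=((317,191),(182,231)),r1=((258,186),(229,254)),r2=((252,215),(249,233)),tamp=((242,250),(270,214))).items():
    print(n,onz(S,f[0],.008).round(3),onz(D,f[1],.008).round(3))
dm=[(342,216),(400,237),(325,266),(379,289)]
W=np.array([onz(S,p,.100) for p in dm]);print(W.round(3),W.mean(0))
dd=[(203,131),(165,150)]
print([onz(D,p,.100).round(3) for p in dd],'hole rim',onz(S,(362,252),.095),onz(D,(199,151),.095))
```

```text
rod grip [0.4699 0.0484 0.1385]
sc 0.76 [251. 201.] 403 173 221 foot [ 0.529 -0.01   0.006]
sc 0.67 [286. 178.] 565 155 208 foot [0.475 0.05  0.006]
sc 0.67 [320. 162.] 475 144 197 foot [0.423 0.114 0.006]
sc 0.5 [261. 166.] 151 146 190 foot [ 0.445 -0.013  0.006]
sd 0.98 [217. 201.] 435 181 237 foot [0.468 0.043 0.006]
sd 0.73 [247. 201.] 499 182 238 foot [ 0.519 -0.017  0.006]
sd 0.72 [178. 205.] 503 179 235 foot [0.417 0.109 0.006]
sd 0.68 [226. 224.] 480 203 259 foot [ 0.443 -0.027  0.006]
steel [0.47  0.05  0.008] [0.466 0.046 0.008]
yel [0.419 0.112 0.008] [0.414 0.107 0.008]
r1 [ 0.448 -0.02   0.008] [ 0.443 -0.028  0.008]
r2 [ 0.525 -0.01   0.008] [ 0.52  -0.017  0.008]
tamp [ 0.612 -0.005  0.008] [ 0.601 -0.012  0.008]
[[0.522 0.174 0.1  ]
 [0.533 0.29  0.1  ]
 [0.636 0.166 0.1  ]
 [0.649 0.268 0.1  ]] [0.58499768 0.22441732 0.1       ]
[array([0.642, 0.271, 0.1  ]), array([0.52 , 0.283, 0.1  ])] hole rim [0.58414206 0.22641346 0.095     ] [0.58095075 0.21994052 0.095     ]
```

jog_arm(
  commands=[
    [-0.016,0.027,0,-4,1],
    [-0.032,0.054,0,-8,1],
    [-0.048,0.08,0,-11,1],
    [-0.048,0.08,0,-11,1],
    [-0.048,0.08,0,-11,1],
    [-0.048,0.08,0,-11,1],
  ],
  newtons=35,
)

```text
time: 1.3
tool_pos: [0.4704, 0.0479, 0.2313]
ee_rot: [[0.19, -0.982, 0.0], [-0.982, -0.19, -0.0], [0.0, -0.0, -1.0]]
wrist_force: [-0.1, -0.4, -1.2]
gripper_width: 1.001
gripper_force: 0.0
```

Run:
```python
from h import *
c=cam('wrist');im=bot.grab_frame('wrist');save('pics/w1.png',im);o=bot.get_obs()
print(o['tool_pos'],o['ee_rot'].round(3) if hasattr(o['ee_rot'],'round') else o['ee_rot'])
print(proj(c,(.469,.048,.165)),proj(c,(.469,.048,0.0)))
for d in bot.silhouettes('wrist','rod_grip'): print(d['conf'],d['location'],d['region'].sum(),onz(c,d['location'],.165))
```

```text
[0.47054172 0.04777963 0.23113609] [[ 0.19  -0.982 -0.   ]
 [-0.982 -0.19  -0.   ]
 [ 0.     0.    -1.   ]]
[261.35780299 210.80420794] [260.39865736 168.16135098]
0.78 [310.7, 116.0] 1632 [ 0.44943299 -0.02385878  0.165     ]
0.72 [206.7, 109.6] 1654 [ 0.51820756 -0.0147793   0.165     ]
0.61 [301.2, 271.2] 2211 [0.42914166 0.09076191 0.165     ]
0.58 [257.6, 195.0] 1798 [0.47394908 0.03673222 0.165     ]
```

View pics/w1.png

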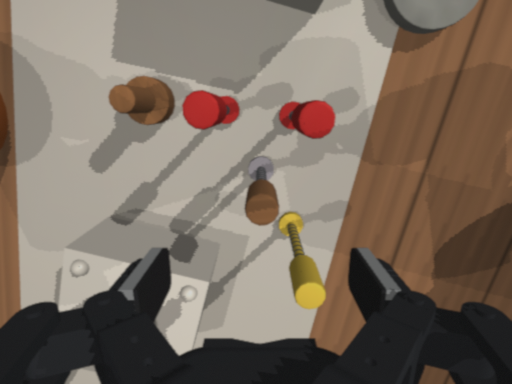

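The wrist view shows the rod top at about (261,208) and foot at (261,166), matching the prediction of (261,211) and (260,168). The path down is clear.

jog_arm(
  commands=[
    [0,0,0.03,0,1],
    [0,0,0.06,0,1],
    [0,0,0.09,0,1],
    [0,0,0.11,0,1],
    [0,0,0.11,0,1],
    [0,0,0.11,0,0],
    [0,0,0.11,0,0],
    [0,0,0.11,0,0],
    [0,0,0.11,0,0],
    [0,0,0.11,0,0],
  ],
  newtons=35,
)

```text
time: 2.4
tool_pos: [0.4702, 0.048, 0.1222]
ee_rot: [[0.191, -0.982, 0.001], [-0.982, -0.191, 0.0], [0.0, -0.001, -1.0]]
wrist_force: [-1.9, 0.5, 5.2]
gripper_width: 0.294
gripper_force: 34.1
```

jog_arm(
  commands=[
    [0,0,0,0,0],
    [0,0,0,0,0],
    [0,0,0,0,0],
    [0,0,0,0,0],
  ],
)

```text
time: 2.8
tool_pos: [0.4701, 0.048, 0.1221]
ee_rot: [[0.191, -0.982, 0.001], [-0.982, -0.191, -0.0], [0.0, -0.001, -1.0]]
wrist_force: [-2.5, -0.4, 6.0]
gripper_width: 0.295
gripper_force: 34.1
```

jog_arm(
  commands=[
    [0,0,-0.02,0,0],
    [0,0,-0.045,0,0],
    [0,0,-0.07,0,0],
    [0,0,-0.095,0,0],
    [0,0,-0.12,0,0],
    [0,0,-0.14,0,0],
    [0,0,-0.14,0,0],
    [0,0,-0.14,0,0],
  ],
)

```text
time: 3.6
tool_pos: [0.4697, 0.0483, 0.2605]
ee_rot: [[0.191, -0.982, -0.001], [-0.982, -0.191, 0.001], [-0.001, 0.001, -1.0]]
wrist_force: [-1.2, 0.2, -2.1]
gripper_width: 0.292
gripper_force: 35.1
```

Run:
```python
from h import *
o=bot.get_obs();R=np.array(o['ee_rot']);p=np.array(o['tool_pos'])
c=cam('wrist');im=bot.grab_frame('wrist');save('pics/w2.png',im)
s=cam('scene');im2=bot.grab_frame('scene');save('pics/s2.png',im2[100:340,150:470].repeat(2,0).repeat(2,1))
for n,t in (('scene','mould'),('scene','bore_floor')):
    for d in bot.boxes_of(n,t)[:2]: print(n,t,d['conf'],d['location'])
print(p,R.T@(np.array([.582,.224,p[2]])-p))
```

```text
scene bore_floor 0.68 [361.3, 260.6]
[0.46967104 0.04829078 0.26049406] [-1.51055591e-01 -1.43783640e-01  2.53689714e-05]
```

View pics/s2.png

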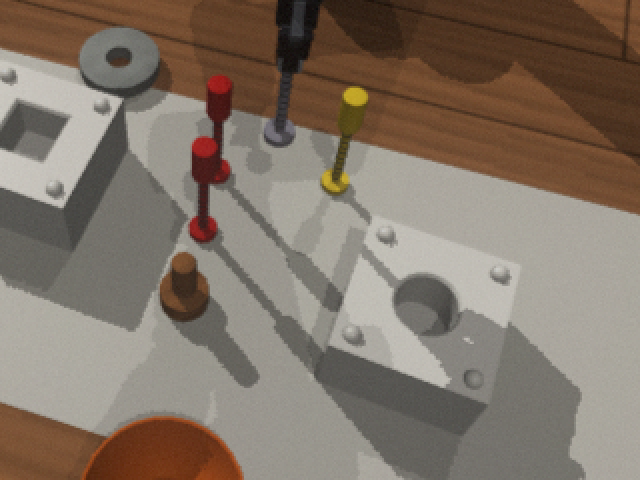

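The rod hangs upright in the gripper (foot at crop (280,131)). The round hole's rim centre is at crop (426,304), full-frame (363,252). That gives a hole axis of about (0.584, 0.225).

jog_arm(
  commands=[
    [-0.019,-0.018,0,0,0],
    [-0.042,-0.04,0,0,0],
    [-0.065,-0.063,0,0,0],
    [-0.088,-0.085,0,0,0],
    [-0.111,-0.107,0,0,0],
    [-0.131,-0.127,0,0,0],
    [-0.145,-0.14,0,0,0],
    [-0.152,-0.146,0,0,0],
    [-0.152,-0.146,0,0,0],
    [-0.152,-0.146,0,0,0],
  ],
)

```text
time: 4.8
tool_pos: [0.584, 0.2245, 0.2611]
ee_rot: [[0.191, -0.982, -0.001], [-0.982, -0.191, -0.001], [0.0, 0.001, -1.0]]
wrist_force: [-0.6, -0.5, -2.7]
gripper_width: 0.294
gripper_force: 35.0
```

Run:
```python
from h import *
o=bot.get_obs();p=np.array(o['tool_pos']);print(p,o['wrist_force'])
A=bot.grab_frame('scene')[140:320,280:460];B=bot.grab_frame('side')[60:240,110:290]
im=cv2.resize(np.hstack([A,B]),(800,400),interpolation=cv2.INTER_CUBIC)
W=bot.grab_frame('wrist');save('pics/w3.png',W);save('pics/ab3.png',im)
# foot predicted: foot underside z
c=cam('wrist')
for z in (p[2]-.121,.095): print(z,proj(c,(p[0],p[1],z)),proj(cam('scene'),(p[0],p[1],z)),proj(cam('side'),(p[0],p[1],z)))
```

```text
[0.58397998 0.22452897 0.26108745] [-0.58276081 -0.54303389 -2.71153391]
0.14008745234973907 [259.41566346 190.77558439] [366.35111335 241.08455082] [196.9234352  135.80021171]
0.095 [259.38813472 179.57125685] [361.03059912 251.6438174 ] [198.70145225 149.70609148]
```

View pics/ab3.png

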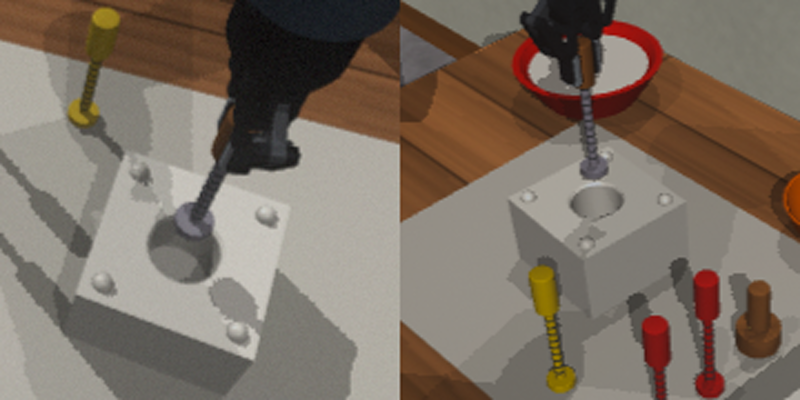

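View pics/w3.png

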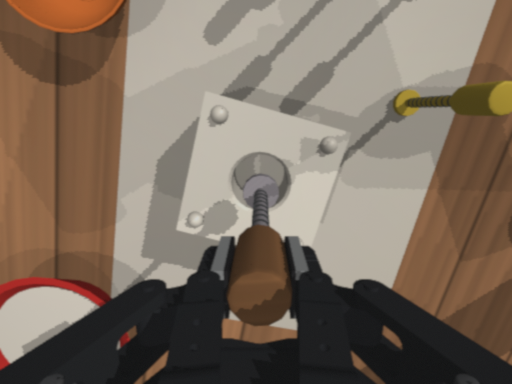

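Both fixed views and the wrist view agree. The hole centre is at (261,182) in the wrist picture against (259,180) predicted, about 2 mm off, and the foot at (261,190) is over the hole. I'm lowering it with a soft grip so it can slip rather than ram.

jog_arm(
  commands=[
    [0,0,0.01,0,0],
    [0,0,0.02,0,0],
    [0,0,0.03,0,0],
    [0,0,0.04,0,0],
    [0,0,0.05,0,0],
    [0,0,0.06,0,0],
    [0,0,0.07,0,0],
    [0,0,0.078,0,0],
    [0,0,0.083,0,0],
    [0,0,0.085,0,0],
  ],
  newtons=20,
)

```text
time: 5.95
tool_pos: [0.5841, 0.225, 0.1756]
ee_rot: [[0.191, -0.982, -0.001], [-0.982, -0.191, -0.0], [0.0, 0.001, -1.0]]
wrist_force: [-0.8, -0.4, -2.3]
gripper_width: 0.294
gripper_force: 35.2
```

jog_arm(
  commands=[
    [0,0,0.002,0,0],
    [0,0,0.004,0,0],
    [0,0,0.006,0,0],
    [0,0,0.008,0,0],
    [0,0,0.01,0,0],
    [0,0,0.01,0,0],
  ],
)

```text
time: 6.55
tool_pos: [0.5842, 0.225, 0.1659]
ee_rot: [[0.191, -0.982, -0.001], [-0.982, -0.191, -0.0], [0.0, 0.001, -1.0]]
wrist_force: [0.2, 0.4, -2.4]
gripper_width: 0.297
gripper_force: 35.2
```

jog_arm(
  commands=[
    [0,0,0.0015,0,0],
    [0,0,0.003,0,0],
    [0,0,0.0045,0,0],
    [0,0,0.005,0,0],
  ],
)

```text
time: 6.95
tool_pos: [0.5842, 0.225, 0.161]
ee_rot: [[0.191, -0.982, -0.0], [-0.982, -0.191, -0.0], [0.0, 0.0, -1.0]]
wrist_force: [-0.5, 0.0, -0.8]
gripper_width: 0.297
gripper_force: 35.2
```

jog_arm(
  commands=[
    [0,0,0.0015,0,0],
    [0,0,0.003,0,0],
    [0,0,0.004,0,0],
    [0,0,0.004,0,0],
  ],
)

```text
time: 7.35
tool_pos: [0.5843, 0.2251, 0.1572]
ee_rot: [[0.191, -0.982, -0.0], [-0.982, -0.191, -0.0], [0.0, 0.0, -1.0]]
wrist_force: [-0.7, -0.4, -1.7]
gripper_width: 0.292
gripper_force: 35.2
```

jog_arm(
  commands=[
    [0,0,0.0015,0,0],
    [0,0,0.003,0,0],
    [0,0,0.004,0,0],
    [0,0,0.004,0,0],
  ],
)

```text
time: 7.75
tool_pos: [0.5849, 0.225, 0.1568]
ee_rot: [[0.191, -0.981, 0.004], [-0.981, -0.191, 0.001], [0.0, -0.004, -1.0]]
wrist_force: [-4.8, 0.3, 12.9]
gripper_width: 0.297
gripper_force: 37.8
```

jog_arm(
  commands=[
    [0,0,0.0015,0,0],
    [0,0,0.003,0,0],
    [0,0,0.003,0,0],
  ],
)

```text
time: 8.05
tool_pos: [0.5854, 0.225, 0.1568]
ee_rot: [[0.192, -0.981, 0.007], [-0.981, -0.192, 0.001], [-0.0, -0.007, -1.0]]
wrist_force: [-8.3, -2.0, 25.3]
gripper_width: 0.297
gripper_force: 41.2
```

Contact: TCP stopped at z = 0.1568, so the foot is at ≈0.036, i.e. about 59 mm deep, within 50–75 mm. I'll relieve the press, then release.

jog_arm(
  commands=[
    [0,0,-0.002,0,0],
    [0,0,-0.004,0,0],
    [0,0,-0.005,0,0],
    [0,0,-0.005,0,0],
  ],
)

```text
time: 8.45
tool_pos: [0.5847, 0.225, 0.1569]
ee_rot: [[0.191, -0.982, 0.002], [-0.982, -0.191, 0.0], [0.0, -0.002, -1.0]]
wrist_force: [-3.8, 0.2, 8.7]
gripper_width: 0.294
gripper_force: 36.6
```

jog_arm(
  commands=[
    [0,0,0,0,0.4],
    [0,0,0,0,0.5],
    [0,0,0,0,0.7],
    [0,0,0,0,0.9],
    [0,0,0,0,1],
    [0,0,0,0,1],
    [0,0,0,0,1],
    [0,0,0,0,1],
  ],
)

```text
time: 9.25
tool_pos: [0.5843, 0.2251, 0.1553]
ee_rot: [[0.191, -0.982, 0.0], [-0.982, -0.191, 0.0], [-0.0, -0.0, -1.0]]
wrist_force: [0.7, 0.0, -0.2]
gripper_width: 1.0
gripper_force: 0.0
```

Run:
```python
from h import *
bot.get_obs();A=bot.grab_frame('scene')[140:320,280:460];B=bot.grab_frame('side')[60:240,110:290]
save('pics/ab4.png',cv2.resize(np.hstack([A,B]),(800,400),interpolation=cv2.INTER_CUBIC))
```

```text
(no output)
```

View pics/ab4.png

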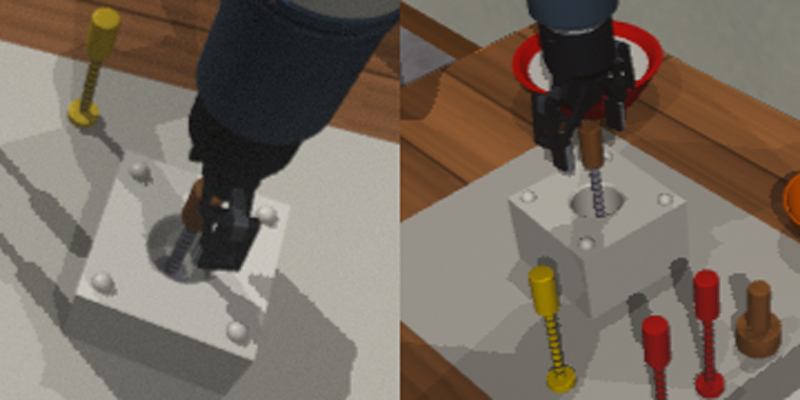

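The rod stands released in the round hole: grip at crop (592,145) in the side view, foot at (175,268) in the scene view, fingers open and clear. I'll withdraw straight up.

jog_arm(
  commands=[
    [0,0,-0.015,0,1],
    [0,0,-0.035,0,1],
    [0,0,-0.055,0,1],
    [0,0,-0.08,0,1],
    [0,0,-0.105,0,1],
    [0,0,-0.12,0,1],
    [0,0,-0.12,0,1],
    [0,0,-0.12,0,1],
  ],
)

```text
time: 10.15
tool_pos: [0.5842, 0.2252, 0.2748]
ee_rot: [[0.191, -0.982, -0.0], [-0.982, -0.191, 0.0], [-0.0, 0.0, -1.0]]
wrist_force: [-0.1, -0.2, -0.9]
gripper_width: 0.998
gripper_force: 0.0
```

Run:
```python
from h import *
o=bot.get_obs();print(o['tool_pos'],o['wrist_force'])
A=bot.grab_frame('scene')[140:320,280:460];B=bot.grab_frame('side')[60:240,110:290]
save('pics/ab5.png',cv2.resize(np.hstack([A,B]),(800,400),interpolation=cv2.INTER_CUBIC))
for z in (.176,.201):
    for n in('scene','side'): print(n,z,proj(cam(n),(.5843,.2251,z)))
```

```text
[0.58416295 0.22522948 0.27484111] [-0.13061306 -0.24506729 -0.94901773]
scene 0.176 [371.25058377 232.19260101]
side 0.176 [195.38133986 124.02020416]
scene 0.201 [374.67953103 225.41023024]
side 0.201 [194.30584713 115.6131864 ]
```

View pics/ab5.png

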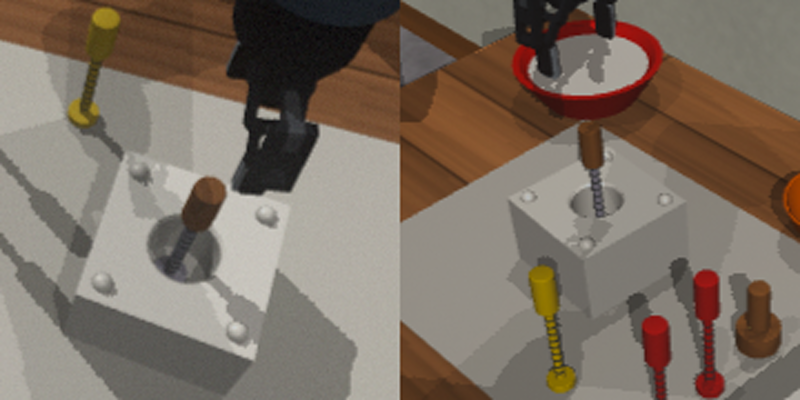

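The rod stands upright and alone in the hole. Its grip centre, at (371,233) in the full scene frame, matches the prediction of (371,232), and the tamper is untouched.

```bash
python3 -c "
from plant import bot
print(bot.sign_off())"
```

```text
the job is handed in; nothing more can be done
None
```

The depth rod is standing upright and released in the round cavity, bottomed about 59 mm below the mould's top; the tamper was left in place and the job is handed in (sign-off returned no verdict).

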